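# Load a cake dowel into the cut-off jig

### The job

Get the loose wooden cake dowel ready for sawing, pushing only with the fingers: roll it along the bench by its side, up the ramp of the grey cut-off jig and into the jig's V, then push on its end to slide it along the V until it rests against the steel end stop, and last swing the steel keeper fully across it by its black knob. Do not pick the dowel up or lift an end of it, and leave the other things on the bench where they stand.

Things in the scene. Friction and masses are not known exactly. Their poses are not given: they have to be found in the camera images.
- dowel: Loose round beech dowel, diameter 32 mm, length 150 mm, about 0.11 kg, flat ends, sealed and polished (slippery, friction about 0.3); it lies on the bench before the jig's ramp, within 10 degrees of parallel to the V, and rolls freely. Origin in its middle on its axis (16 mm above the bench as it lies); its y axis runs along the dowel; x and z turn as it rolls.
- jig: Grey plastic cut-off jig, 102 mm deep (x), 200 mm long (y), fixed to the bench where it stands. Origin on the bench under the bottom line of its V, midway along; y runs along the V towards the end stop, x from the ramp to the tall rear fence, z up. The same profile runs from y = -105 mm (open end) to +95 mm (end stop); a 3 mm saw slot crosses it at y = -35 mm.
- lip (a point): Middle of the jig's low front lip (jig x -19, y 0, z 13 mm). The ramp rises straight from the bench at jig x = -60 mm to this lip, 13 mm high, at x = -20 mm; from x = -17 mm the front face of the V falls at 30 degrees to the bottom at x = 0, 3 mm above the bench; the rear face climbs at 60 degrees to x = 21, z = 40 mm; the fence's flat top runs on to x = 42 mm.
- end_stop (a point): On the face of the steel end stop where the dowel's end rests (jig x -5.9, y 95, z 24.9 mm). The stop is an upright plate 46 mm high and 5 mm thick, from jig x = -27 to 19 mm, with a 3 mm high screwed foot behind it to y = 121 mm.
- home (a point): Fixed in the jig at x -5.9, y 20, z 24.9 mm of its frame, axes as the jig's: where the dowel's middle is when the dowel lies in the bottom of the V with its end at the jig's +y side against the end stop. The dowel's axis then lies along the jig's y and its top is 41 mm above the bench.
- keeper (a joint): Steel keeper arm on an upright pivot on the fence (jig x 31, y 30 mm). 0: open, along the fence, pointing to the jig's +y; starts near there. It grows anticlockwise seen from above to 1.57 (stopped): pointing to the jig's -x, square across the dowel. Arm 14 mm wide, 43 to 48 mm above the bench, 63 mm long from the pivot. It stays where it is left; about 1 N at the knob moves it.
- keeper_knob (a point): Middle of the black upright thumb knob on the keeper arm: a cylinder of 15 mm diameter between 50 and 68 mm above the bench, 52 mm from the pivot. The point is 59 mm above the bench.
- nozzle_3: Bystander, to be left alone: steel piping nozzle, a cone 32 mm wide and 42 mm high, left of the dowel. Origin at the centre of its underside.
- colour_bottle_1: Bystander, to be left alone: small dropper bottle, 31 mm wide, 70 mm high, left of the dowel, nearer the robot. Origin at the centre of its underside.
- sprinkle_jar_3: Bystander, to be left alone: small clear jar with a lid, 45 mm wide, 60 mm high, left of the dowel. Origin at the centre of its underside.
- nozzle_5: Bystander, to be left alone: steel piping nozzle, a cone 26 mm wide and 33 mm high, right of the dowel. Origin at the centre of its underside.
- mill_1: Bystander, to be left alone: pepper mill, 44 mm wide, 90 mm high, behind the jig. Origin at the centre of its underside.
- shaker_tin: Bystander, to be left alone: steel sugar shaker, 64 mm wide, 73 mm high, behind the jig. Origin at the centre of its underside.
Mind the look-alikes: they are no part of the job. Of the things that look like the dowel, the largest one is meant.

How it is judged (in metres and radians):
On the way, in this order (a step that is already met when the one before it is completed fails the run):
1. the dowel has rolled at least a quarter turn on the bench, before the ramp (angle between dowel's own z axis and vertical above 1.2 rad and x of dowel in the frame of jig below -0.058 m and height (world z) of dowel below 0.022 m).
2. the dowel is on the jig's ramp and borne by it (x of dowel in the frame of jig between -0.055 and -0.025 m and height (world z) of dowel below 0.034 m and contact force between dowel and jig above 0.1 N).
3. the dowel lies in the bottom of the V (x of dowel in the frame of home between -0.004 and 0.004 m and z of dowel in the frame of home between -0.004 and 0.003 m and angle between the y axis of dowel and the y axis of jig, either way round below 0.05 rad), for 0.2 s.
4. the dowel has slid along the V to the end stop (all of step 3 and y of dowel in the frame of home above -0.003 m), for 0.2 s.
5. the keeper is swung across the dowel (value of joint keeper above 1.35 rad), for 0.2 s.
At the end, for the whole second after the job is handed in: The dowel lies at rest in the bottom of the V (its axis within 4 mm of the V's own line and 0.05 rad of its direction), its end within 3 mm of the end stop, and the keeper stands at more than 1.35 rad, across the dowel (all of step 4 and value of joint keeper above 1.35 rad and linear speed of dowel below 0.01 m/s and contact force between dowel and jig above 0.2 N); the robot touches nothing.
It fails at once if the dowel is lifted off (its axis more than 40 mm above the bench; rolling over the lip takes 29 mm) (height (world z) of dowel above 0.04 m).
It fails at once if an end of the dowel is lifted (more than 0.25 rad out of level) (angle between dowel's own y axis and vertical below 1.32 rad or angle between dowel's own y axis and vertical above 1.82 rad).
It fails at once if the keeper is swung across before the dowel is at the end stop (value of joint keeper above 1.2 rad and y of dowel in the frame of home below -0.006 m).
It fails at once if one of the other things on the bench is moved more than 20 mm or tipped (distance of any of nozzle_3, colour_bottle_1, sprinkle_jar_3, nozzle_5, mill_1, shaker_tin from where it was at the start of the episode above 0.02 m or angle between any of nozzle_3, colour_bottle_1, sprinkle_jar_3, nozzle_5, mill_1, shaker_tin's own z axis and vertical above 0.3 rad).
It also fails if it takes over 61 s, if anything falls off the work surface, if the arm or the gripper's body presses on something with over 40 N, if the wrist force passes 120 N, or if a joint passes its speed limit or range.

### The arm

A 7-joint arm with a two-finger parallel gripper is mounted at the origin on a cart in front of the work surface, level with it; the furniture and walls round the work are solid. World frame = base frame: x ahead of the robot, y to its left, z up, the work surface at z = 0. Lengths are in m, angles in degrees, forces in N, time in s.
With the tool pointing down it reaches from about 0.4 to 0.85 m from the base axis. Payload 4.5 kg.
Tool frame: the origin (TCP) lies on the centre line of the jaws, within the pads' length; the fingertips stand 11 mm ahead of it and the grasp point (between the pads) lies 8 mm behind it; z points along the fingers, y is the line along which they close (so a half turn about z gives the same grasp; the last joint's range is limited). The gripper opens to 88 mm and grips with 3 to 60 N. Pads are 18 mm wide; open, the fingers measure 123 mm over their backs; the gripper's body (75 mm by 187 mm) begins 45 mm behind the grasp point.
Start: joints at [71.15, 39.483, -11.15, 89.685, 9.013, 51.709, -12.324], TCP at [0.222, -0.584, 0.25] pointing down, gripper open.
Joint ranges: [-172.22, 172.22], [-26.19, 119.32], [-84.43, 86.54], [7.71, 146.69], [-57.33, 237.33], [2.42, 119.75], [-152.13, 152.13]. Speed limits (degrees/s): [147.25, 147.25, 180, 180, 180, 180, 180].

### API

Orientations are given as [roll, pitch, yaw] about the fixed x, y, z axes, in that order (R = Rz(yaw) Ry(pitch) Rx(roll)).
In Python, from station import manip gives the robot as it stands.
- The arm moves only by the tool jog_arm, never from a script. Its argument "targets" is a list of rows, each an object with "rot": the turn, a rotation vector about the tool's x, y, z in a scale on which 1.0 is 2 rad, a list of three; "xyz": the shift along the tool's x, y, z in a scale on which 1.0 is 800 mm, a list of three; "jaw": the finger opening in mm, from 0 to 88.1. In form: [{"rot": [wx, wy, wz], "xyz": [x, y, z], "jaw": jaw}, ...]. A call has 1 to 12 rows; each row is the pose to reach, as a shift and turn from the pose commanded when the call began, along the tool's axes at that moment; what a row does not reach only later rows make up. A row lasts 1/8 s, in which the tool goes at most 62.5 mm and 10.7 degrees, less where a joint would pass 70% of its speed; a pose out of reach is approached as far as the arm can. Shift and turn numbers lie between -1 and 1, and a call with a number outside is refused. A call with a gripper value outside its range is refused whole. The fingers move at their own pace and stop on an object; the grip force is fixed at half the most. Time passes only in rows, so rows that repeat a pose let the fingers close. It gives the time, the measured TCP pose, the force, the opening and the grip force at its end, in the units of the state.
- manip.observe(): the state, without advancing time (a new reading comes with each control period).
- manip.snapshot(name): name is "scene" or "top"; returns a dict with "image" (420x560x3 uint8, red, green, blue), "fx", "fy", "cx", "cy" (pixels), "k1" (the pictures are not rectified: a ray, as slopes to the right and down, at radius r is drawn at 1 + k1 r^2 times it, then the intrinsics apply), "world_from_camera" (4x4, takes a point from camera to world coordinates). Camera axes: x right, y down, z forward; pixel columns grow to the right and rows downward; lengths in m; the calibration is good to about 2 mm. A picture is of the moment at which its call begins. There is no depth.
- manip.sign_off(): hands the job in; it is judged then, once.
Trained networks look in a picture, given as the dict that the camera call returned (one of the last four; its "shot" number tells which), for a name from the list of things; names that differ only in an ending like _2 or _b are one class to them, and where a whole thing is asked for, a point or a joint stands for the part that bears it (a point fixed in the world has none). Each returns a list of dicts, best first, with "conf" (0 to 1); they miss things now and then, are a little off and sometimes report something else, mostly with a low value. They report only what shows in the picture. A call takes as long as a camera call. They do not tell look-alikes from the thing itself.
- manip.look_for(target, picture): "extent" ([left, top, right, bottom] as shares, 0 to 1, of the picture: columns of its width, rows of its height, round what is visible of it).
- manip.regions_of(target, picture): "pixels" (420x560 bool, what is visible of it) and "extent" ([left, top, right, bottom] as shares, 0 to 1, of the picture: columns of its width, rows of its height, round what is visible of it).
- manip.spot_point(target, picture): "centre" ([column, row] as shares, 0 to 1, of the picture: columns of its width, rows of its height: a listed point, or the origin of a listed thing).
The state is a dict: "t": time; "joints": joint angles; "qd": joint speeds; "tau": joint torques, N m; "position": TCP position; "orientation": TCP orientation; "ft_force": force on the tool from outside, world axes, zero at the start; "wrist_torque": the same for the moment, N m; "finger_gap": finger opening in m; "grip_force": force on a finger pad.
Only numpy, scipy, OpenCV 4.12 (cv2) and the standard library are available. Lean on these libraries where they do the work, as an engineer would, in place of code of your own. Each camera call takes 0.05 s, during which the arm holds its last target. There are 200 camera calls.

## Working session

There is one attempt and no reset: what is moved stays moved. The work goes in short steps, Python scripts to look and compute and a tool call to move; the robot and the scene stay as the last step left them, time stands still between calls to the robot, and variables do not carry over. Pictures are saved under pics/ and viewed, at most 10 in all, crops included, and the job is handed in when it is done.

Besides the shell and the picture viewer there is one more tool, called after "Request:" in YAML: its name, and indented under it one key for each argument. jog_arm: Moves the arm, as the interface text tells. Its arguments: {"type":"object","properties":{"targets":{"type":"array"}},"required":["targets"]}

```bash
mkdir -p pics; cat > h.py <<'E'
import numpy as np, cv2
from station import manip
def ray(p,uv):
    K=np.array([[p["fx"],0,p["cx"]],[0,p["fy"],p["cy"]],[0,0,1]])
    x,y=(uv[0]-p["cx"])/p["fx"],(uv[1]-p["cy"])/p["fy"]
    a,b=x,y
    for _ in range(20):
        s=1+p["k1"]*(a*a+b*b); a,b=x/s,y/s
    T=np.array(p["world_from_camera"]); return T[:3,3],T[:3,:3]@np.array([a,b,1])
def at(p,uv,z):
    o,d=ray(p,uv); return o+d*(z-o[2])/d[2]
def proj(p,P):
    T=np.array(p["world_from_camera"]); q=T[:3,:3].T@(np.array(P)-T[:3,3]); a,b=q[:2]/q[2]; s=1+p["k1"]*(a*a+b*b)
    return np.array([p["fx"]*a*s+p["cx"],p["fy"]*b*s+p["cy"]])
def save(p,n): cv2.imwrite(f"pics/{n}.png",cv2.cvtColor(p["image"],cv2.COLOR_RGB2BGR))
E
python3 - <<'E'
from h import *
np.set_printoptions(precision=4,suppress=True)
print(manip.observe())
Z=dict(lip=.013,end_stop=.0249,keeper_knob=.059,dowel=.016,home=.0249,jig=0)
for c in("top","scene"):
    p=manip.snapshot(c); save(p,c+"0"); print(c,np.array(p["world_from_camera"]),p["k1"])
    for n in["dowel","lip","end_stop","home","jig","keeper_knob","nozzle_3","colour_bottle_1","sprinkle_jar_3","nozzle_5","mill_1","shaker_tin"]:
        for r in manip.spot_point(n,p)[:3]:
            uv=np.array(r["centre"])*[560,420]; print(n,round(r["conf"],2),uv,at(p,uv,Z.get(n,0)))
E
```

```text
{'t': 0.0, 'joints': array([ 71.1491,  39.5316, -11.1421,  89.7463,   9.0144,  51.7109,
       -12.3253]), 'qd': array([ 0.0032, -0.0095, -0.018 ,  0.0696,  0.0005,  0.0614,  0.0608]), 'tau': array([  0.0004, -52.757 ,  -1.2664, -15.3425,  -0.0524,   0.0068,
         0.0001]), 'position': array([ 0.2215, -0.5838,  0.2489]), 'orientation': array([-179.8937,    0.0113,   20.7905]), 'ft_force': array([-0.2976, -0.5556, -0.7067]), 'wrist_torque': array([ 0.0241, -0.036 , -0.0191]), 'grip_force': 0.0, 'finger_gap': 0.08801622701074847}
top [[ 0.0174 -0.9904  0.1371  0.4485]
 [-0.9998 -0.0171  0.0031  0.1474]
 [-0.0008 -0.1371 -0.9906  1.0571]
 [ 0.      0.      0.      1.    ]] -0.14981371528064039
dowel 0.87 [354.592 185.01 ] [ 0.6548 -0.018   0.016 ]
dowel 0.83 [297.08  263.214] [0.4707 0.1145 0.016 ]
dowel 0.8 [368.704 296.814] [ 0.3963 -0.0501  0.016 ]
lip 0.58 [262.92  218.988] [0.5714 0.1949 0.013 ]
lip 0.28 [225.68  274.218] [0.4425 0.2774 0.013 ]
end_stop 0.83 [221.2  228.69] [0.5459 0.2895 0.0249]
home 0.98 [249.48  215.082] [0.5784 0.2254 0.0249]
jig 0.97 [258.72 212.31] [0.5885
[... 879 characters left out ...]
 256.284] [0.4782 0.1159 0.016 ]
end_stop 0.62 [235.984 284.718] [0.5458 0.2896 0.0249]
end_stop 0.58 [253.4   254.184] [0.5765 0.2211 0.0249]
home 0.77 [257.096 250.32 ] [0.5788 0.2098 0.0249]
jig 0.82 [255.304 255.108] [0.5887 0.2062 0.    ]
jig 0.19 [334.824 258.006] [0.4777 0.1021 0.    ]
keeper_knob 0.82 [221.704 259.686] [0.5828 0.2878 0.059 ]
nozzle_3 0.67 [340.704 207.984] [ 0.5596 -0.0129  0.    ]
colour_bottle_1 0.97 [316.68  340.494] [0.3834 0.2576 0.    ]
sprinkle_jar_3 0.67 [272.608 359.688] [0.4092 0.3327 0.    ]
nozzle_5 0.67 [340.704 207.984] [ 0.5596 -0.0129  0.    ]
mill_1 0.76 [220.192 218.61 ] [0.7123 0.1919 0.    ]
shaker_tin 0.87 [202.216 245.112] [0.6795 0.2636 0.    ]
```

```bash
python3 - <<'E'
import cv2
a=cv2.imread("pics/top0.png")[140:320,180:400]; cv2.imwrite("pics/topc.png",cv2.resize(a,(720,590),interpolation=cv2.INTER_CUBIC))
a=cv2.imread("pics/scene0.png")[160:380,170:450]; cv2.imwrite("pics/scenec.png",cv2.resize(a,(760,597),interpolation=cv2.INTER_CUBIC))
E
```

```text
(no output)
```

View pics/topc.png

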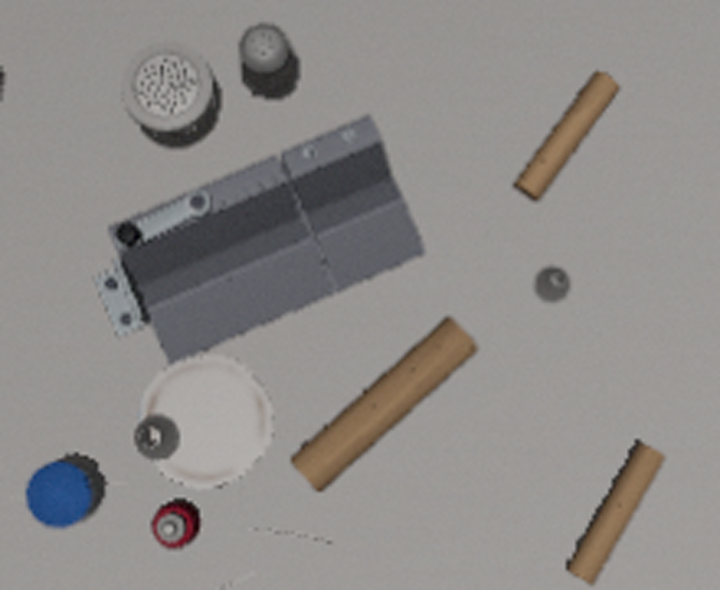

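View pics/scenec.png

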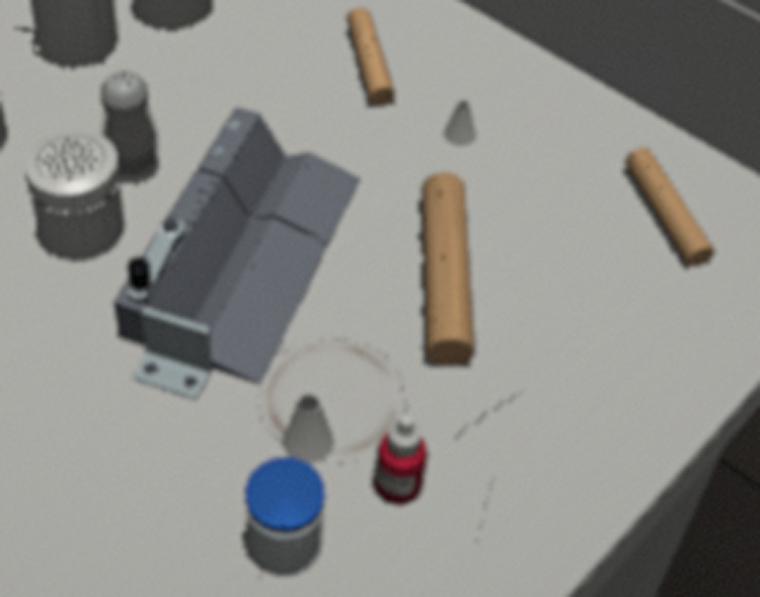

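The big dowel runs from crop (465,335) to (305,475), in front of the ramp and about 18° off the jig line. The keeper is open, with its knob at (128,233). The nozzle and bottle stand near the dowel's left end. Next I fit the poses.

```bash
cat >> h.py <<'E'
from scipy.optimize import least_squares
def J2W(j,P):
    c,s=np.cos(j[2]),np.sin(j[2]); P=np.asarray(P,float)
    return np.stack([j[0]+c*P[...,0]-s*P[...,1],j[1]+s*P[...,0]+c*P[...,1],P[...,2]],-1)
def dowel_mask(p,near):
    best=None
    for r in manip.regions_of("dowel",p):
        m=r["pixels"].astype(np.uint8); c=np.argwhere(m).mean(0)[::-1]
        d=np.linalg.norm(c-proj(p,near))
        if best is None or d<best[0]: best=(d,m,r["conf"])
    return best
def dowel_fit(pics,near,z=.016,ln=.15,r=.016):
    ms=[(p,dowel_mask(p,near)) for p in pics]
    print([(round(m[0],1),int(m[1].sum()),round(m[2],2)) for p,m in ms])
    def hullmask(p,v):
        a=np.linspace(0,2*np.pi,24); u=np.array([np.cos(v[2]),np.sin(v[2]),0]); n=np.array([-u[1],u[0],0])
        pts=[proj(p,np.array([v[0],v[1],z])+s*ln/2*u+r*(np.cos(t)*n+np.sin(t)*np.array([0,0,1]))) for s in(-1,1) for t in a]
        return cv2.convexHull(np.array(pts,np.float32))
    def sig(v):
        o=[]
        for p,m in ms:
            h=cv2.moments(hullmask(p,v)); q=cv2.moments(m[1],True)
            for M in(h,q):
                cx,cy=M["m10"]/M["m00"],M["m01"]/M["m00"]; th=.5*np.arctan2(2*M["mu11"],M["mu20"]-M["mu02"])
                o.append(np.array([cx,cy,th]))
            d=o.pop(-2)-o[-1]; o.pop(); d[2]=(d[2]+np.pi/2)%np.pi-np.pi/2; d[2]*=20; o.append(d)
        return np.concatenate(o)
    best=min((least_squares(sig,[near[0],near[1],a]) for a in(np.pi*.6,np.pi*.8)),key=lambda s:s.cost)
    return best.x,best.fun
E
python3 - <<'E'
from h import *
np.set_printoptions(precision=4,suppress=True)
t=manip.snapshot("top"); s=manip.snapshot("scene")
T=lambda q:np.array(q)*220/720+[180,140]
S=lambda q:np.array(q)*[280/760,220/597]+[170,160]
obs=[(t,T((425,250)),(-.06,-.105,0)),(t,T((172,362)),(-.06,.095,0)),(t,T((370,116)),(.042,-.105,.04)),(t,T((108,225)),(.042,.095,.04)),(t,T((395,187)),(-.0185,-.105,.013)),
(s,S((359,181)),(-.06,-.105,0)),(s,S((258,382)),(-.06,.095,0)),(s,S((240,108)),(.042,-.105,.04)),(s,S((118,303)),(.042,.095,.04)),(s,S((307,153)),(-.0185,-.105,.013))]
f=lambda j:np.concatenate([proj(p,J2W(j,P))-uv for p,uv,P in obs])
for sel in(None,t,s):
    o=obs; obs=[x for x in o if sel is None or x[0] is sel]; r=least_squares(f,[.5885,.206,np.radians(20)]); print(r.x,np.degrees(r.x[2]));print(r.fun); obs=o
for ps in((t,s),(t,),(s,)):
    v,fun=dowel_fit(ps,(.475,.115,.016)); print(v,np.degrees(v[2]),fun)
K=at(t,T((128,233)),.068);K2=at(s,S((138,262)),.068);print("knob",K,K2)
E
```

```text
[0.5903 0.2046 0.4343] 24.884749690804448
[ 0.5873  0.3669 -0.3966  0.6513  0.0555 -1.2634 -0.3245  0.4752  2.7484
  2.7725  0.1914 -1.0228  0.8985  1.4124 -2.5728 -0.8096 -2.186  -0.396
  0.3986 -0.3966]
[0.5916 0.2058 0.4408] 25.256026277341128
[ 0.0945 -0.4906 -0.6544  0.2872 -0.7095 -2.0149 -0.8509  0.2241  2.148
  1.9593]
[0.5894 0.2038 0.4281] 24.52761048637442
[ 1.0265 -0.7834  1.1924  1.5206 -1.6361 -0.7786 -1.7361 -0.5607  1.2681
 -0.2447]
[(np.float64(1.7), 856, 0.78), (np.float64(3.9), 1118, 0.88)]
[0.4723 0.1163 2.3931] 137.1166327643068 [-0.3426 -0.5114 -1.5039 -0.9945  0.4777 -1.7962]
[(np.float64(1.7), 856, 0.78)]
[0.4695 0.114  2.512 ] 143.92822260918985 [ 0.6221  0.7415 -3.8911]
[(np.float64(3.9), 1118, 0.88)]
[0.4724 0.1161 2.5125] 143.95560470839533 [-0.5724  0.298  -4.7682]
knob [0.5805 0.2895 0.068 ] [0.5829 0.2887 0.068 ]
```

```bash
sed -i 's/least_squares(sig,\[near\[0\],near\[1\],a\])/least_squares(sig,[near[0],near[1],a],diff_step=1e-3)/' h.py
python3 - <<'E'
from h import *
np.set_printoptions(precision=4,suppress=True)
t=manip.snapshot("top"); s=manip.snapshot("scene")
for ps in((t,s),(t,),(s,)):
    v,fun=dowel_fit(ps,(.475,.115,.016)); print(v,np.degrees(v[2]),fun)
j=[.5905,.2046,.4343]
im=[]
for p,(a,b,c,d) in((t,(190,150,350,300)),(s,(190,180,370,330))):
    k=5; img=cv2.resize(p["image"][b:d,a:c,::-1],None,fx=k,fy=k,interpolation=cv2.INTER_CUBIC)
    def L(pts,col): cv2.polylines(img,[np.array([(proj(p,q)-[a-.5,b-.5])*k for q in pts],np.int32)],False,col,1)
    for x,z in((-.06,0),(-.0185,.013),(0,.003),(.021,.04),(.042,.04)): L(J2W(j,[(x,-.105,z),(x,.095,z)]),(0,0,255))
    L(J2W(j,[(.031,.03,.048),(.031,.082,.048)]),(0,255,0))
    u=np.array([np.cos(v[2]),np.sin(v[2]),0]);n=np.array([-u[1],u[0],0]);c0=np.array([v[0],v[1],.016])
    L([c0+e*.075*u+g*.016*n for e,g in((1,1),(1,-1),(-1,-1),(-1,1),(1,1))],(255,0,0))
    im.append(cv2.resize(img,(400,375)))
cv2.imwrite("pics/ov1.png",np.hstack(im))
E
```

```text
[(np.float64(1.4), 938, 0.58), (np.float64(3.9), 1174, 0.72)]
[0.4715 0.1137 2.3219] 133.03484924224747 [ 0.3559  0.168   0.0754 -0.3065  0.1766 -0.1029]
[(np.float64(1.4), 938, 0.58)]
[0.4718 0.1145 2.3257] 133.25431502270004 [ 0. -0.  0.]
[(np.float64(3.9), 1174, 0.72)]
[0.4713 0.1129 2.3174] 132.77788106227624 [-0. -0.  0.]
```

View pics/ov1.png

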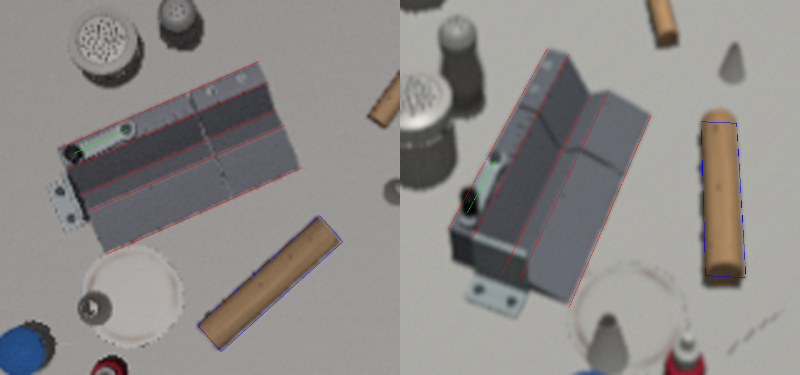

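```bash
cat >> h.py <<'E'
JIG=np.array([.5905,.2046,.4343])
from scipy.spatial.transform import Rotation as Ro
def rel(pts,base=None):
    "pts: list of (x,y,z,yaw deg) world -> tool shift mm, rotz"
    o=manip.observe(); R=Ro.from_euler("xyz",o["orientation"],degrees=True) ; 
    for x,y,z,w in pts:
        d=R.inv().apply(np.array([x,y,z])-o["position"])*1000
        rv=(R.inv()*Ro.from_euler("xyz",[180,0,w],degrees=True)).as_rotvec(); print("xyz",d.round(1),"rot",rv.round(4))
def W2J(P):
    d=np.array(P[:2])-JIG[:2]; c,s=np.cos(JIG[2]),np.sin(JIG[2]); return np.array([c*d[0]+s*d[1],-s*d[0]+c*d[1]])
E
python3 - <<'E'
from h import *
rel([(.46,-.3,.25,30),(.4386,.083,.25,43),(.4386,.083,.019,43)])
E
```

```text
xyz [ 3.236e+02 -1.813e+02 -3.000e-01] rot [ 1.000e-04  0.000e+00 -1.608e-01]
xyz [ 4.395e+02 -5.470e+02 -3.000e-01] rot [ 1.000e-04  0.000e+00 -3.877e-01]
xyz [ 439.5 -547.   230.7] rot [ 1.000e-04  0.000e+00 -3.877e-01]
```

Careful with the scale: shifts go in shares of 800 mm and turns go in shares of 2 rad. That gives: -525 mm / 800 = -0.6563, -470 mm / 800 = -0.5875, -0.25 rad / 2 = -0.125.

Request:
jog_arm:
  targets:
    - {"rot":[0,0,-0.025],"xyz":[0.0688,-0.0375,0],"jaw":88}
    - {"rot":[0,0,-0.05],"xyz":[0.1375,-0.075,0],"jaw":88}
    - {"rot":[0,0,-0.075],"xyz":[0.2063,-0.115,0],"jaw":88}
    - {"rot":[0,0,-0.1],"xyz":[0.275,-0.1538,0],"jaw":88}
    - {"rot":[0,0,-0.125],"xyz":[0.34,-0.1913,0],"jaw":88}
    - {"rot":[0,0,-0.15],"xyz":[0.4038,-0.2263,0],"jaw":88}
    - {"rot":[0,0,-0.175],"xyz":[0.4375,-0.2938,0],"jaw":88}
    - {"rot":[0,0,-0.195],"xyz":[0.4625,-0.3688,0],"jaw":88}
    - {"rot":[0,0,-0.195],"xyz":[0.4875,-0.4375,0],"jaw":88}
    - {"rot":[0,0,-0.195],"xyz":[0.5063,-0.5125,0],"jaw":88}
    - {"rot":[0,0,-0.195],"xyz":[0.525,-0.5875,0],"jaw":88}
    - {"rot":[0,0,-0.195],"xyz":[0.5375,-0.6563,0],"jaw":88}

```text
t: 3.4
position: [0.4375, 0.0615, 0.25]
orientation: [180.0, -0.1, 43.2]
ft_force: [1.4, 0.6, 0.0]
finger_gap: 0.0879
grip_force: 0.0
```

```bash
python3 - <<'E'
from h import *
rel([(.4386,.083,.10,43),(.4386,.083,.019,43)])
E
```

```text
xyz [ 15.3 -15.  150. ] rot [ 0.0005 -0.0014  0.0031]
xyz [ 15.1 -15.1 231. ] rot [ 0.0005 -0.0014  0.0031]
```

In the tool's units: 230 mm / 800 = 0.2875, 228 mm / 800 = 0.285.

Request:
jog_arm:
  targets:
    - {"rot":[0,0,0],"xyz":[0.0188,-0.0188,0.0625],"jaw":88}
    - {"rot":[0,0,0],"xyz":[0.0188,-0.0188,0.1313],"jaw":88}
    - {"rot":[0,0,0],"xyz":[0.0188,-0.0188,0.2],"jaw":88}
    - {"rot":[0,0,0],"xyz":[0.0188,-0.0188,0.2563],"jaw":88}
    - {"rot":[0,0,0],"xyz":[0.0188,-0.0188,0.285],"jaw":88}
    - {"rot":[0,0,0],"xyz":[0.0188,-0.0188,0.2875],"jaw":88}
    - {"rot":[0,0,0],"xyz":[0.0225,-0.0188,0.2875],"jaw":88}
    - {"rot":[0,0,0],"xyz":[0.0275,-0.0188,0.2875],"jaw":88}
    - {"rot":[0,0,0],"xyz":[0.0325,-0.0188,0.2875],"jaw":88}
    - {"rot":[0,0,0],"xyz":[0.0375,-0.0188,0.2875],"jaw":88}
    - {"rot":[0,0,0],"xyz":[0.0425,-0.0188,0.2875],"jaw":88}
    - {"rot":[0,0,0],"xyz":[0.0475,-0.0188,0.2875],"jaw":88}

```text
t: 4.9
position: [0.4553, 0.0963, 0.02]
orientation: [180.0, 0.0, 42.7]
ft_force: [0.2, 0.3, -0.4]
finger_gap: 0.0878
grip_force: 0.0
```

```bash
cat > look.py <<'E'
from h import *
import sys
np.set_printoptions(precision=4,suppress=True)
near=[float(a) for a in sys.argv[1:3]]+[float(sys.argv[3])]
t=manip.snapshot("top"); s=manip.snapshot("scene"); o=manip.observe()
save(t,"top_l"); save(s,"scene_l")
for ps in((t,s),(t,),(s,)):
    try: v,f=dowel_fit(ps,near,z=near[2]); print("jig",W2J(v)*1000,"ang",np.degrees(v[2]-JIG[2])-90,f)
    except Exception as e: print(e)
print("tcp",W2J(o["position"])*1000,o["position"][2],o["orientation"],o["ft_force"],o["t"])
E
python3 look.py .475 .117 .016
```

```text
[(np.float64(20.7), 112, 0.4), (np.float64(3.7), 867, 0.78)]
jig [-145.9476   -5.7502] ang 19.08281626636399 [ 8.0103 -5.0103 -0.3273 -1.6658  9.5754 -0.0954]
[(np.float64(20.7), 112, 0.4)]
jig [-148.9079   15.379 ] ang 18.19337187724132 [0. 0. 0.]
[(np.float64(3.7), 867, 0.78)]
jig [-142.6222  -28.5468] ang 18.656495637458264 [-0. -0. -0.]
tcp [-167.8507  -41.2212] 0.0200004366538806 [179.9871  -0.0478  42.8008] [0.1895 1.3287 0.7123] 5.0
```

In the tool's units: 44 mm / 800 = 0.055, 42 mm / 800 = 0.0525, 0.26 rad / 2 = 0.13.

Request:
jog_arm:
  targets:
    - {"rot":[0,0,0.0075],"xyz":[0.0038,0.0004,0],"jaw":88}
    - {"rot":[0,0,0.0175],"xyz":[0.0088,0.0009,0],"jaw":88}
    - {"rot":[0,0,0.03],"xyz":[0.0138,0.0013,0],"jaw":88}
    - {"rot":[0,0,0.0425],"xyz":[0.0188,0.0019,0],"jaw":88}
    - {"rot":[0,0,0.055],"xyz":[0.0238,0.0025,0],"jaw":88}
    - {"rot":[0,0,0.0675],"xyz":[0.0288,0.0031,0],"jaw":88}
    - {"rot":[0,0,0.08],"xyz":[0.0338,0.0038,0],"jaw":88}
    - {"rot":[0,0,0.0925],"xyz":[0.0388,0.0044,0],"jaw":88}
    - {"rot":[0,0,0.105],"xyz":[0.0438,0.005,0],"jaw":88}
    - {"rot":[0,0,0.115],"xyz":[0.0488,0.0056,0],"jaw":88}
    - {"rot":[0,0,0.125],"xyz":[0.0525,0.0063,0],"jaw":88}
    - {"rot":[0,0,0.13],"xyz":[0.055,0.0063,0],"jaw":88}

```text
t: 6.7
position: [0.4907, 0.1225, 0.0197]
orientation: [180.0, -0.0, 28.2]
ft_force: [-0.1, 0.1, 0.1]
finger_gap: 0.0879
grip_force: 0.0
```

```bash
python3 look.py .505 .145 .016
```

```text
[(np.float64(96.6), 409, 0.77), (np.float64(8.9), 699, 0.58)]
jig [ -53.216  -138.4872] ang 20.798576540237335 [-30.4038  26.7665   3.1333   2.6739 -51.1209  -1.4745]
[(np.float64(96.6), 409, 0.77)]
jig [ -24.3227 -230.6903] ang 29.389640481401713 [ 0.  0. -0.]
[(np.float64(8.9), 699, 0.58)]
jig [-91.6977  -7.6369] ang 18.06375959397485 [ 0. -0. -0.]
tcp [-125.0279  -32.3536] 0.019706034870086694 [-179.9982   -0.0155   28.2233] [-0.1531  0.3064 -0.1017] 6.8
```

```bash
python3 - <<'E'
import cv2,numpy as np
a=cv2.resize(cv2.imread("pics/top_l.png")[150:300,190:350],(400,375)); b=cv2.resize(cv2.imread("pics/scene_l.png")[180:330,190:370],(400,375)); cv2.imwrite("pics/v4.png",np.hstack([a,b]))
E
```

```text
(no output)
```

View pics/v4.png

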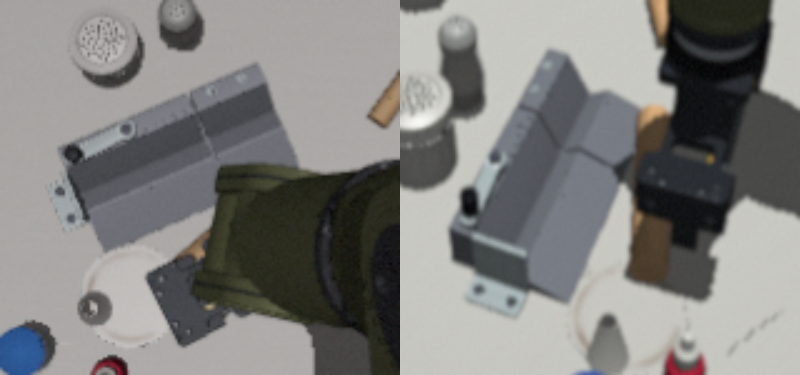

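The dowel rolled a little ahead of the fingers. Its right end, at scene crop (652,110), is near the ramp corner and its left end is at (650,275). It is still about 18° off and about 20 mm further left. I'll back off, re-centre the fingers and push it square.

In the tool's units: -29 mm / 800 = -0.0363, -28.5 mm / 800 = -0.0356, 0.058 rad / 2 = 0.029.

Request:
jog_arm:
  targets:
    - {"rot":[0,0,0.01],"xyz":[-0.0138,-0.0013,0],"jaw":88}
    - {"rot":[0,0,0.02],"xyz":[-0.0275,-0.0038,0],"jaw":88}
    - {"rot":[0,0,0.029],"xyz":[-0.0275,-0.0175,0],"jaw":88}
    - {"rot":[0,0,0.029],"xyz":[-0.0256,-0.0313,0],"jaw":88}
    - {"rot":[0,0,0.029],"xyz":[-0.0225,-0.0363,0],"jaw":88}
    - {"rot":[0,0,0.029],"xyz":[-0.015,-0.0363,0],"jaw":88}
    - {"rot":[0,0,0.029],"xyz":[-0.0088,-0.0356,0],"jaw":88}
    - {"rot":[0,0,0.029],"xyz":[-0.0025,-0.035,0],"jaw":88}
    - {"rot":[0,0,0.029],"xyz":[0.0038,-0.035,0],"jaw":88}
    - {"rot":[0,0,0.029],"xyz":[0.01,-0.0344,0],"jaw":88}
    - {"rot":[0,0,0.029],"xyz":[0.015,-0.0341,0],"jaw":88}
    - {"rot":[0,0,0.029],"xyz":[0.02,-0.0338,0],"jaw":88}

```text
t: 8.5
position: [0.492, 0.1539, 0.0197]
orientation: [180.0, 0.0, 24.9]
ft_force: [0.4, 0.2, -0.1]
finger_gap: 0.088
grip_force: 0.1
```

```bash
python3 look.py .51 .165 .016;  python3 - <<'E'
import cv2,numpy as np
a=cv2.resize(cv2.imread("pics/top_l.png")[150:300,190:350],(400,375)); b=cv2.resize(cv2.imread("pics/scene_l.png")[180:330,190:370],(400,375)); cv2.imwrite("pics/v5.png",np.hstack([a,b]))
E
```

```text
[(np.float64(38.8), 3509, 0.42), (np.float64(10.5), 462, 0.91)]
jig [-42.9724   1.2607] ang 14.003354196449251 [  9.2854  15.9736  -3.9517 -14.3107  -4.8677   0.9219]
[(np.float64(38.8), 3509, 0.42)]
jig [-0.2574  5.9355] ang 2.72746316520643 [ 0. -0. -0.]
[(np.float64(10.5), 462, 0.91)]
jig [-71.6447   2.6814] ang 14.712407479436223 [ 0. -0. -0.]
tcp [-110.2915   -4.5453] 0.019696567758488458 [-179.9925   -0.0382   24.8996] [-0.5238 -0.2339  0.4575] 8.6
```

View pics/v5.png

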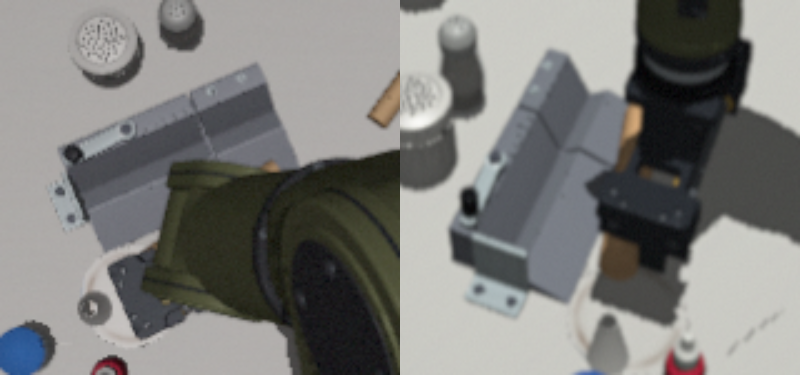

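```bash
python3 - <<'E'
from h import *
t=manip.snapshot("top"); s=manip.snapshot("scene")
for p,uv,z in((s,(288,291),.0),(s,(283,284),.016),(t,(298,217),.03),(s,(294.4,222),.032)): print(W2J(at(p,uv,z))*1000)
# brown pixels
for p in(t,s):
    h=cv2.cvtColor(p["image"],cv2.COLOR_RGB2HSV); m=cv2.inRange(h,(5,70,50),(22,255,255)); n,l,st,c=cv2.connectedComponentsWithStats(m); print([(list(st[i]),c[i].round()) for i in range(1,n) if st[i,4]>8])
E
```

```text
[-88.0145999   58.78094444]
[-78.2555377   58.83582921]
[-51.78612158 -75.56082042]
[-50.81662037 -78.7282285 ]
[([np.int32(0), np.int32(0), np.int32(7), np.int32(17), np.int32(29)], array([2., 6.])), ([np.int32(30), np.int32(1), np.int32(8), np.int32(13), np.int32(43)], array([34.,  7.])), ([np.int32(105), np.int32(0), np.int32(86), np.int32(33), np.int32(1853)], array([153.,  14.])), ([np.int32(208), np.int32(0), np.int32(37), np.int32(31), np.int32(761)], array([227.,  12.])), ([np.int32(0), np.int32(13), np.int32(4), np.int32(5), np.int32(9)], array([ 1., 15.])), ([np.int32(340), np.int32(34), np.int32(4), np.int32(5), np.int32(10)], array([342.,  36.])), ([np.int32(8), np.int32(39), np.int32(30), np.int32(17), np.int32(192)], array([24., 48.])), ([np.int32(168), np.int32(44), np.int32(24), np.int32(10), np.int32(166)], array([179.,  48.])), ([np.int32(72), np.int32(57), np.int32(19), np.int32(18), np.int32(99)], array([84., 68.])), ([np.int32(99), np.int32(58), np.int32(77), np.int32(57), np.int32(2649)], array([139.,  86.])), ([np.int32(256), np.int32(65), np.int32(48), np.int3
[... 2695 characters left out ...]
.int32(16)], array([  6., 324.])), ([np.int32(38), np.int32(323), np.int32(6), np.int32(7), np.int32(16)], array([ 40., 326.])), ([np.int32(130), np.int32(338), np.int32(3), np.int32(23), np.int32(26)], array([131., 349.])), ([np.int32(127), np.int32(362), np.int32(3), np.int32(10), np.int32(11)], array([128., 366.])), ([np.int32(122), np.int32(373), np.int32(5), np.int32(11), np.int32(13)], array([124., 378.])), ([np.int32(84), np.int32(382), np.int32(5), np.int32(8), np.int32(15)], array([ 86., 385.])), ([np.int32(99), np.int32(385), np.int32(22), np.int32(31), np.int32(33)], array([111., 400.])), ([np.int32(39), np.int32(412), np.int32(3), np.int32(7), np.int32(10)], array([ 40., 415.]))]
```

In the tool's units: 42 mm / 800 = 0.0525, 40 mm / 800 = 0.05.

Request:
jog_arm:
  targets:
    - {"rot":[0,0,0],"xyz":[0.005,0,0],"jaw":88}
    - {"rot":[0,0,0],"xyz":[0.01,0,0],"jaw":88}
    - {"rot":[0,0,0],"xyz":[0.015,0.0013,0],"jaw":88}
    - {"rot":[0,0,0],"xyz":[0.02,0.0013,0],"jaw":88}
    - {"rot":[0,0,0],"xyz":[0.025,0.0013,0],"jaw":88}
    - {"rot":[0,0,0],"xyz":[0.03,0.0025,0],"jaw":88}
    - {"rot":[0,0,0],"xyz":[0.035,0.0025,0],"jaw":88}
    - {"rot":[0,0,0],"xyz":[0.04,0.0025,-0.0013],"jaw":88}
    - {"rot":[0,0,0],"xyz":[0.045,0.0025,-0.0025],"jaw":88}
    - {"rot":[0,0,0],"xyz":[0.05,0.0025,-0.0038],"jaw":88}
    - {"rot":[0,0,0],"xyz":[0.0525,0.0025,-0.005],"jaw":88}
    - {"rot":[0,0,0],"xyz":[0.0525,0.0025,-0.005],"jaw":88}

```text
t: 10.4
position: [0.5312, 0.1699, 0.0238]
orientation: [-180.0, -0.0, 24.9]
ft_force: [-0.0, -0.6, 0.0]
finger_gap: 0.088
grip_force: 0.2
```

```bash
python3 look.py .55 .175 .022;  python3 - <<'E'
import cv2,numpy as np
a=cv2.resize(cv2.imread("pics/top_l.png")[150:300,190:350],(400,375)); b=cv2.resize(cv2.imread("pics/scene_l.png")[180:330,190:370],(400,375)); cv2.imwrite("pics/v6.png",np.hstack([a,b]))
E
```

```text
[(np.float64(70.0), 324, 0.28), (np.float64(23.6), 330, 0.58)]
jig [ 26.2887 -17.6709] ang 31.991572883620464 [ -0.309   38.2101  17.18   -22.357  -31.2247 -13.1115]
[(np.float64(70.0), 324, 0.28)]
jig [109.8379 -54.5806] ang 80.61880114197828 [-0.  0.  0.]
[(np.float64(23.6), 330, 0.58)]
jig [-44.8619  36.9476] ang 0.38239812847463384 [-0. -0.  0.]
tcp [-68.4433  -6.5303] 0.023767877952856065 [-179.9946   -0.0478   24.9116] [ 0.4563  0.4963 -0.0066] 10.5
```

View pics/v6.png

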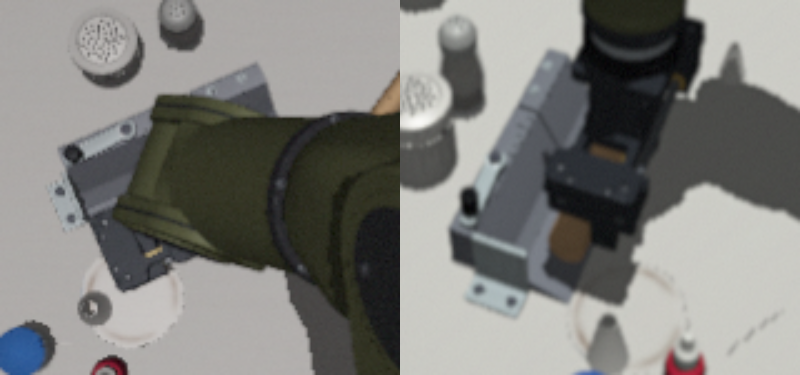

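```bash
python3 - <<'E'
from h import *
s=manip.snapshot("scene")
for uv,z in(((265.6,284.8),.008),((260,283),.021),((270,283),.021)): print(W2J(at(s,uv,z))*1000)
for y in (50,60,65,70,75,80): print(y,((proj(s,J2W(JIG,[-.044,y/1000,.0215]))-[190,180])/[.45,.4]+[400,0]).round())
E
```

```text
[-47.90015672  65.92325752]
[-41.05725083  74.81784334]
[-57.43081763  68.52663211]
50 [571. 232.]
60 [566. 243.]
65 [564. 248.]
70 [561. 253.]
75 [559. 258.]
80 [556. 264.]
```

In the tool's units: 33 mm / 800 = 0.0413, 30 mm / 800 = 0.0375.

Request:
jog_arm:
  targets:
    - {"rot":[0,0,0],"xyz":[0.0038,0,-0.0013],"jaw":88}
    - {"rot":[0,0,0],"xyz":[0.0075,0,-0.0025],"jaw":88}
    - {"rot":[0,0,0],"xyz":[0.0113,0,-0.0038],"jaw":88}
    - {"rot":[0,0,0],"xyz":[0.015,0,-0.005],"jaw":88}
    - {"rot":[0,0,0],"xyz":[0.0188,0,-0.0063],"jaw":88}
    - {"rot":[0,0,0],"xyz":[0.0225,0,-0.0075],"jaw":88}
    - {"rot":[0,0,0],"xyz":[0.0263,0,-0.0075],"jaw":88}
    - {"rot":[0,0,0],"xyz":[0.03,0,-0.0075],"jaw":88}
    - {"rot":[0,0,0],"xyz":[0.0338,0,-0.0075],"jaw":88}
    - {"rot":[0,0,0],"xyz":[0.0375,0,-0.0075],"jaw":88}
    - {"rot":[0,0,0],"xyz":[0.0413,0,-0.0075],"jaw":88}
    - {"rot":[0,0,0],"xyz":[0.0413,0,-0.0075],"jaw":88}

```text
t: 12.25
position: [0.561, 0.1838, 0.0297]
orientation: [-180.0, -0.0, 24.9]
ft_force: [-0.1, 0.9, -0.6]
finger_gap: 0.0876
grip_force: 0.0
```

```bash
python3 look.py .59 .195 .025|tail -2;  python3 - <<'E'
import cv2,numpy as np
a=cv2.resize(cv2.imread("pics/top_l.png")[150:300,190:350],(400,375)); b=cv2.resize(cv2.imread("pics/scene_l.png")[180:330,190:370],(400,375)); cv2.imwrite("pics/v7.png",np.hstack([a,b]))
E
```

```text
jig [-5.6777 39.3639] ang 0.853777570124933 [-0. -0. -0.]
tcp [-35.9455  -6.4945] 0.02967262728750962 [179.9978   0.0075  24.9178] [-0.8286 -0.1236  0.1662] 12.35
```

View pics/v7.png

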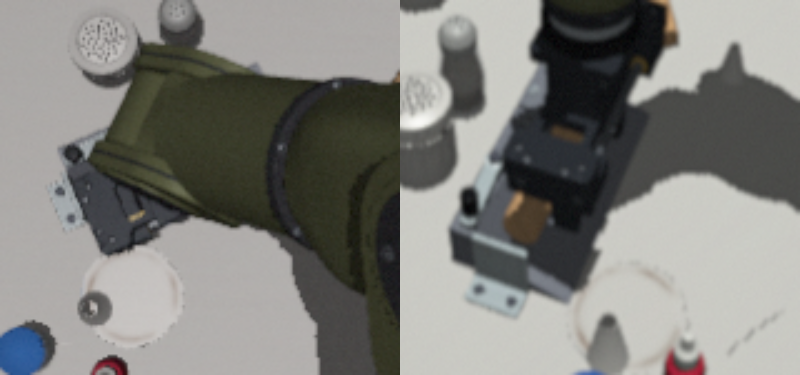

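The dowel lies in the V (x about -5.7 mm), with its left end at scene crop (525,230), still short of the stop. Next I raise the arm, close the fingers and go round to the open end.

In the tool's units: 122 mm / 800 = 0.1525, 110 mm / 800 = 0.1375.

Request:
jog_arm:
  targets:
    - {"rot":[0,0,0],"xyz":[-0.0025,0,-0.0313],"jaw":88}
    - {"rot":[0,0,0],"xyz":[-0.0025,0,-0.075],"jaw":60}
    - {"rot":[0,0,0],"xyz":[0.0063,0.025,-0.0875],"jaw":30}
    - {"rot":[0,0,0],"xyz":[0.0188,0.0625,-0.0875],"jaw":0}
    - {"rot":[0,0,0],"xyz":[0.0313,0.1063,-0.0875],"jaw":0}
    - {"rot":[0,0,0],"xyz":[0.0375,0.1375,-0.0875],"jaw":0}
    - {"rot":[0,0,0],"xyz":[0.0375,0.1525,-0.0875],"jaw":0}
    - {"rot":[0,0,0],"xyz":[0.0375,0.1525,-0.0875],"jaw":0}

```text
t: 13.55
position: [0.639, 0.085, 0.0995]
orientation: [180.0, 0.0, 24.9]
ft_force: [-0.5, 0.1, -0.1]
finger_gap: 0.0203
grip_force: 0.0
```

```bash
python3 look.py .583 .194 .025;  python3 - <<'E'
import cv2,numpy as np
a=cv2.resize(cv2.imread("pics/top_l.png")[150:300,190:350],(400,375)); b=cv2.resize(cv2.imread("pics/scene_l.png")[180:330,190:370],(400,375)); cv2.imwrite("pics/v8.png",np.hstack([a,b]))
E
```

```text
[(np.float64(9.1), 642, 0.71), (np.float64(2.8), 1132, 0.96)]
jig [-7.6144  1.9167] ang -1.0452445909044457 [ 4.9075 -1.4755  0.2327 -1.9736  4.8424  0.1517]
[(np.float64(9.1), 642, 0.71)]
jig [-6.181  13.4803] ang -0.3715911103168139 [-0. -0.  0.]
[(np.float64(2.8), 1132, 0.96)]
jig [ -6.3676 -10.5903] ang -0.6103601863703858 [ 0. -0.  0.]
tcp [  -5.9125 -126.7329] 0.09983742538045774 [-179.9258    0.0041   25.0184] [-0.2776 -0.3715 -0.0725] 13.65
```

View pics/v8.png

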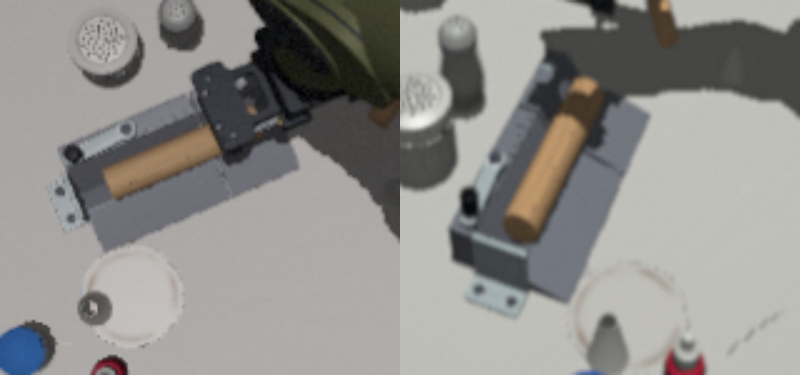

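The dowel is seated in the V, measured at jig (-6.4,-10.6), so about 30 mm short of home. Its left end is at scene crop (523,225) and its right end at (590,90). Next I descend behind the right end and push.

In the tool's units: 72 mm / 800 = 0.09, 55 mm / 800 = 0.0688.

Request:
jog_arm:
  targets:
    - {"rot":[0,0,0],"xyz":[0,0,0.0313],"jaw":0}
    - {"rot":[0,0,0],"xyz":[0,0,0.0688],"jaw":0}
    - {"rot":[0,0,0],"xyz":[0,0,0.09],"jaw":0}
    - {"rot":[0,0,0],"xyz":[0,-0.01,0.09],"jaw":0}
    - {"rot":[0,0,0],"xyz":[0,-0.02,0.09],"jaw":0}
    - {"rot":[0,0,0],"xyz":[0,-0.025,0.09],"jaw":0}
    - {"rot":[0,0,0],"xyz":[0,-0.03,0.09],"jaw":0}
    - {"rot":[0,0,0],"xyz":[0,-0.035,0.09],"jaw":0}
    - {"rot":[0,0,0],"xyz":[0,-0.04,0.09],"jaw":0}
    - {"rot":[0,0,0],"xyz":[0,-0.045,0.09],"jaw":0}
    - {"rot":[0,0,0],"xyz":[0,-0.05,0.09],"jaw":0}
    - {"rot":[0,0,0],"xyz":[0,-0.0538,0.09],"jaw":0}

```text
t: 15.35
position: [0.6211, 0.1249, 0.0277]
orientation: [180.0, -0.0, 24.9]
ft_force: [1.4, -0.4, 0.5]
finger_gap: 0.0004
grip_force: 0.5
```

```bash
python3 look.py .583 .2 .025|tail -2
```

```text
jig [-6.0752 14.9101] ang -0.7461008966329246 [0. 0. 0.]
tcp [ -5.8288 -84.7706] 0.027694233802470384 [-179.9716    0.0041   24.9556] [0.4454 0.3034 0.0482] 15.45
```

Request:
jog_arm:
  targets:
    - {"rot":[0,0,0],"xyz":[0,-0.0019,0],"jaw":0}
    - {"rot":[0,0,0],"xyz":[0,-0.0038,0],"jaw":0}
    - {"rot":[0,0,0],"xyz":[0,-0.0056,0],"jaw":0}
    - {"rot":[0,0,0],"xyz":[0,-0.0075,0],"jaw":0}
    - {"rot":[0,0,0],"xyz":[0,-0.0075,0],"jaw":0}

```text
t: 16.27
position: [0.6186, 0.1303, 0.0277]
orientation: [-180.0, -0.0, 24.9]
ft_force: [-0.0, -0.5, 0.3]
finger_gap: 0.0006
grip_force: 0.0
```

```bash
python3 look.py .583 .2 .025|tail -2
```

```text
jig [-6.2669 16.2721] ang -1.3256862666091678 [ 0. -0. -0.]
tcp [ -5.7274 -79.2678] 0.027768246832594705 [-179.9874   -0.0127   24.9223] [ 0.2351  0.069  -0.0299] 16.375
```

In the tool's units: -6 mm / 800 = -0.0075, -4.8 mm / 800 = -0.006.

Request:
jog_arm:
  targets:
    - {"rot":[0,0,0],"xyz":[0,-0.0015,0],"jaw":0}
    - {"rot":[0,0,0],"xyz":[0,-0.003,0],"jaw":0}
    - {"rot":[0,0,0],"xyz":[0,-0.0045,0],"jaw":0}
    - {"rot":[0,0,0],"xyz":[0,-0.006,0],"jaw":0}
    - {"rot":[0,0,0],"xyz":[0,-0.0075,0],"jaw":0}
    - {"rot":[0,0,0],"xyz":[0,-0.0075,0],"jaw":0}

```text
t: 17.32
position: [0.616, 0.1357, 0.0277]
orientation: [-180.0, -0.0, 24.9]
ft_force: [-0.5, 0.7, -0.1]
finger_gap: 0.0005
grip_force: 0.0
```

```bash
python3 look.py .583 .2 .025|tail -2
```

```text
jig [-6.2446 19.9821] ang -2.8789977803501188 [ 0.  0. -0.]
tcp [ -5.8269 -73.2679] 0.027720120649798147 [-179.9859   -0.0016   24.9219] [-0.7485  0.4414 -0.5263] 17.425
```

Near the stop, but no force yet. I push on slowly.

In the tool's units: -3 mm / 800 = -0.0038, -2.5 mm / 800 = -0.0031.

Request:
jog_arm:
  targets:
    - {"rot":[0,0,0],"xyz":[0,-0.0009,0],"jaw":0}
    - {"rot":[0,0,0],"xyz":[0,-0.0018,0],"jaw":0}
    - {"rot":[0,0,0],"xyz":[0,-0.0025,0],"jaw":0}
    - {"rot":[0,0,0],"xyz":[0,-0.0031,0],"jaw":0}
    - {"rot":[0,0,0],"xyz":[0,-0.0038,0],"jaw":0}

```text
t: 18.25
position: [0.615, 0.1379, 0.0277]
orientation: [180.0, 0.0, 24.9]
ft_force: [0.7, -1.4, -0.4]
finger_gap: 0.0002
grip_force: 0.7
```

Request:
jog_arm:
  targets:
    - {"rot":[0,0,0],"xyz":[0,-0.0009,0],"jaw":0}
    - {"rot":[0,0,0],"xyz":[0,-0.0018,0],"jaw":0}
    - {"rot":[0,0,0],"xyz":[0,-0.0025,0],"jaw":0}
    - {"rot":[0,0,0],"xyz":[0,-0.0025,0],"jaw":0}

```text
t: 18.75
position: [0.6149, 0.138, 0.0277]
orientation: [179.8, 0.0, 24.8]
ft_force: [2.8, -4.6, 0.4]
finger_gap: 0.0005
grip_force: 2.8
```

Position stalled with 5.4 N along the V, so the dowel is against the stop. Next I back off, rise, and go over the knob with a 45° cage grip.

In the tool's units: -149 mm / 800 = -0.1863, -130 mm / 800 = -0.1625, 0.785 rad / 2 = 0.3925.

Request:
jog_arm:
  targets:
    - {"rot":[0,0,0],"xyz":[0,0.01,0],"jaw":0}
    - {"rot":[0,0,0],"xyz":[0,0.02,0],"jaw":0}
    - {"rot":[0,0,0],"xyz":[0,0.02,-0.05],"jaw":0}
    - {"rot":[0,0,0],"xyz":[0,0.02,-0.1063],"jaw":15}
    - {"rot":[0,0,0.08],"xyz":[0.01,-0.025,-0.1125],"jaw":32}
    - {"rot":[0,0,0.16],"xyz":[0.02,-0.075,-0.1125],"jaw":32}
    - {"rot":[0,0,0.24],"xyz":[0.03,-0.125,-0.1125],"jaw":32}
    - {"rot":[0,0,0.32],"xyz":[0.0375,-0.1625,-0.1125],"jaw":32}
    - {"rot":[0,0,0.3925],"xyz":[0.0413,-0.1863,-0.1125],"jaw":32}
    - {"rot":[0,0,0.3925],"xyz":[0.0413,-0.1863,-0.1125],"jaw":32}

```text
t: 20.0
position: [0.58, 0.292, 0.1179]
orientation: [-180.0, -0.0, -19.7]
ft_force: [0.4, -0.5, 0.6]
finger_gap: 0.032
grip_force: 0.0
```

```bash
python3 look.py .576 .22 .025; python3 - <<'E'
from h import *
o=manip.observe(); print(o["joints"],o["finger_gap"])
import cv2
t=cv2.imread("pics/top_l.png");s=cv2.imread("pics/scene_l.png")
a=cv2.resize(t[150:300,190:350],(400,375)); b=cv2.resize(s[180:330,190:370],(400,375)); cv2.imwrite("pics/v9.png",np.hstack([a,b]))
p=manip.snapshot("scene")
for r in manip.spot_point("keeper_knob",p)[:2]:
    uv=np.array(r["centre"])*[560,420]; print(r["conf"],W2J(at(p,uv,.059))*1000)
E
```

```text
[(np.float64(20.3), 352, 0.84), (np.float64(2.6), 1087, 0.92)]
jig [-4.5407 -9.835 ] ang -0.3368897969741198 [-7.2038  1.725  -0.3408  3.1862 -6.8941 -0.1375]
[(np.float64(20.3), 352, 0.84)]
jig [ -7.5773 -26.4282] ang -1.3256239664088554 [-0.  0.  0.]
[(np.float64(2.6), 1087, 0.92)]
jig [-5.6594  8.1215] ang -0.7317313740326057 [0. 0. 0.]
tcp [26.678  80.0005] 0.11749929813525314 [179.9302   0.0023 -19.8846] [ 0.0493 -0.1055 -0.3836] 20.1
[ -24.66508885   50.78385065  -10.66099763   91.11520079   13.02393326
   39.35958011 -151.73617304] 0.03200004535954626
0.64 [29.3253632  72.91287865]
0.39 [-30.93726044  37.12210496]
```

View pics/v9.png

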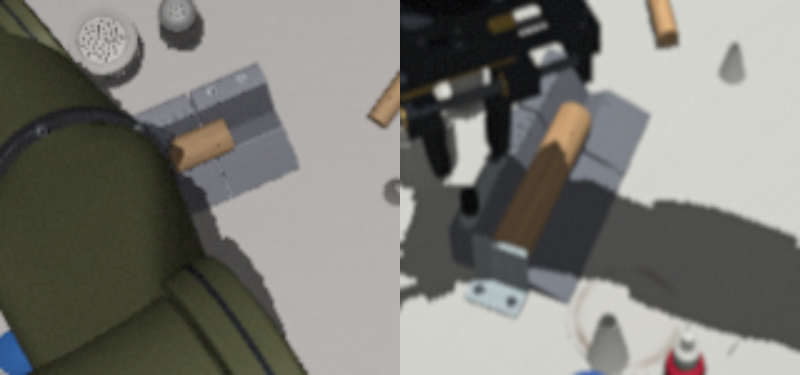

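The dowel's left end is at the stop plate, scene crop (510,240). Joint 7 sits near its limit at this yaw. I'll turn back 90° and push the knob with the flat side of the closed fingers instead.

In the tool's units: -36 mm / 800 = -0.045, -30 mm / 800 = -0.0375, -1.57 rad / 2 = -0.785.

Request:
jog_arm:
  targets:
    - {"rot":[0,0,-0.09],"xyz":[0,-0.0075,0],"jaw":10}
    - {"rot":[0,0,-0.18],"xyz":[0,-0.015,0],"jaw":0}
    - {"rot":[0,0,-0.27],"xyz":[0,-0.0225,0],"jaw":0}
    - {"rot":[0,0,-0.36],"xyz":[0,-0.03,0],"jaw":0}
    - {"rot":[0,0,-0.45],"xyz":[0,-0.0375,0],"jaw":0}
    - {"rot":[0,0,-0.54],"xyz":[0,-0.045,0],"jaw":0}
    - {"rot":[0,0,-0.63],"xyz":[0,-0.045,0],"jaw":0}
    - {"rot":[0,0,-0.71],"xyz":[0,-0.045,0],"jaw":0}
    - {"rot":[0,0,-0.785],"xyz":[0,-0.045,0],"jaw":0}
    - {"rot":[0,0,-0.785],"xyz":[0,-0.045,0],"jaw":0}
    - {"rot":[0,0,-0.785],"xyz":[0,-0.045,0],"jaw":0}

```text
t: 21.78
position: [0.5938, 0.3224, 0.1177]
orientation: [180.0, 0.0, 69.7]
ft_force: [0.1, 0.3, 0.2]
finger_gap: 0.0002
grip_force: 0.0
```

```bash
python3 - <<'E'
from h import *
o=manip.observe(); print(o["joints"],o["finger_gap"],W2J(o["position"])*1000,o["t"])
y=np.degrees(JIG[2])+45
P=[(52,105,64)]+[(a,b,64) for a,b in((42.7,93.7),(32,92.5),(22.4,89.6),(13.5,84.5),(5.4,77.9),(-1,70),(-5.8,60.5),(-9,51),(-9.3,41.7),(-10.5,40.5))]
rel([tuple(J2W(JIG,np.array(q)/1000))+(y,) for q in P])
E
```

```text
[-15.43092171  55.81002129 -34.39574445  85.17259003  37.12627455
  50.74398479 -82.34799834] 0.0002426119118111593 [ 52.5379859  105.51721474] 21.775
xyz [-0.7 -0.  53.7] rot [ 0.0001  0.0001 -0.0028]
xyz [-15.3   1.4  53.7] rot [ 0.0001  0.0001 -0.0028]
xyz [-23.7  -5.3  53.7] rot [ 0.0001  0.0001 -0.0028]
xyz [-32.6 -10.   53.7] rot [ 0.0001  0.0001 -0.0028]
xyz [-42.5 -12.6  53.7] rot [ 0.0001  0.0001 -0.0028]
xyz [-52.9 -13.7  53.7] rot [ 0.0001  0.0001 -0.0028]
xyz [-63.  -12.6  53.7] rot [ 0.0001  0.0001 -0.0028]
xyz [-73.1  -9.2  53.7] rot [ 0.0001  0.0001 -0.0028]
xyz [-82.1  -4.7  53.7] rot [ 0.0001  0.0001 -0.0028]
xyz [-88.8   1.6  53.7] rot [ 0.0001  0.0001 -0.0028]
xyz [-90.5   1.7  53.7] rot [ 0.0001  0.0001 -0.0028]
```

Request:
jog_arm:
  targets:
    - {"rot":[0,0,0],"xyz":[0,0,0.0375],"jaw":0}
    - {"rot":[0,0,0],"xyz":[0,0,0.0663],"jaw":0}
    - {"rot":[0,0,0],"xyz":[-0.01,0.0013,0.0669],"jaw":0}
    - {"rot":[0,0,0],"xyz":[-0.0188,0.0013,0.0669],"jaw":0}
    - {"rot":[0,0,0],"xyz":[-0.03,-0.0063,0.0669],"jaw":0}
    - {"rot":[0,0,0],"xyz":[-0.0413,-0.0125,0.0669],"jaw":0}
    - {"rot":[0,0,0],"xyz":[-0.0538,-0.0163,0.0669],"jaw":0}
    - {"rot":[0,0,0],"xyz":[-0.0663,-0.0175,0.0669],"jaw":0}
    - {"rot":[0,0,0],"xyz":[-0.0788,-0.0163,0.0669],"jaw":0}
    - {"rot":[0,0,0],"xyz":[-0.0913,-0.0113,0.0669],"jaw":0}
    - {"rot":[0,0,0],"xyz":[-0.1,-0.0063,0.0669],"jaw":0}
    - {"rot":[0,0,0],"xyz":[-0.1063,-0.0013,0.0669],"jaw":0}

```text
t: 23.28
position: [0.5637, 0.2425, 0.0641]
orientation: [180.0, 0.0, 69.9]
ft_force: [0.0, 0.5, 0.3]
finger_gap: 0.0005
grip_force: 0.4
```

Request:
jog_arm:
  targets:
    - {"rot":[0,0,0],"xyz":[-0.0025,0.0013,0],"jaw":0}
    - {"rot":[0,0,0],"xyz":[-0.005,0.0025,0],"jaw":0}
    - {"rot":[0,0,0],"xyz":[-0.0063,0.0038,0],"jaw":0}
    - {"rot":[0,0,0],"xyz":[-0.0075,0.0038,0],"jaw":0}
    - {"rot":[0,0,0],"xyz":[-0.0075,0.0038,0],"jaw":0}

```text
t: 23.9
position: [0.5643, 0.2403, 0.0644]
orientation: [-180.0, -0.3, 70.0]
ft_force: [2.0, 6.9, -4.4]
finger_gap: 0.0002
grip_force: 3.4
```

```bash
python3 - <<'E'
from h import *
o=manip.observe(); print(o["ft_force"],W2J(o["position"])*1000,o["t"])
E
```

```text
[ 1.99392375  6.88738314 -4.41003097] [-8.7181885  43.44428069] 23.9
```

The keeper is on its stop: 7 N, and the tool is where the 1.57 pose predicts. I back off, rise and check.

In the tool's units: -190 mm / 800 = -0.2375, -150 mm / 800 = -0.1875.

Request:
jog_arm:
  targets:
    - {"rot":[0,0,0],"xyz":[0.0075,0,0],"jaw":0}
    - {"rot":[0,0,0],"xyz":[0.0175,0,-0.0125],"jaw":0}
    - {"rot":[0,0,0],"xyz":[0.025,0,-0.05],"jaw":0}
    - {"rot":[0,0,0],"xyz":[0.025,-0.0625,-0.1125],"jaw":0}
    - {"rot":[0,0,0],"xyz":[0.025,-0.1125,-0.1625],"jaw":0}
    - {"rot":[0,0,0],"xyz":[0.0375,-0.175,-0.1875],"jaw":0}
    - {"rot":[0,0,0],"xyz":[0.0375,-0.2375,-0.1875],"jaw":0}
    - {"rot":[0,0,0],"xyz":[0.0375,-0.2375,-0.1875],"jaw":0}
    - {"rot":[0,0,0],"xyz":[0.0375,-0.2375,-0.1875],"jaw":0}

```text
t: 25.02
position: [0.3968, 0.3298, 0.2146]
orientation: [179.9, 0.0, 69.9]
ft_force: [-0.4, 0.5, 0.2]
finger_gap: 0.0002
grip_force: 0.0
```

```bash
python3 look.py .578 .22 .025; python3 - <<'E'
from h import *
t=cv2.imread("pics/top_l.png");s=cv2.imread("pics/scene_l.png")
a=cv2.resize(t[150:300,190:350],(400,375)); b=cv2.resize(s[180:330,190:370],(400,375)); cv2.imwrite("pics/v10.png",np.hstack([a,b]))
for c in("scene","top"):
  p=manip.snapshot(c)
  for r in manip.spot_point("keeper_knob",p)[:2]:
    uv=np.array(r["centre"])*[560,420]; print(r["conf"],W2J(at(p,uv,.059))*1000)
E
```

```text
[(np.float64(0.6), 796, 0.96), (np.float64(14.9), 472, 0.89)]
jig [-4.5107 33.5662] ang -1.8644590796039466 [-5.7399  1.897   0.225   2.1268 -5.5125 -0.6833]
[(np.float64(0.6), 796, 0.96)]
jig [-5.8129 19.9104] ang -1.2108988187800804 [-0. -0. -0.]
[(np.float64(14.9), 472, 0.89)]
jig [-6.2459 46.8492] ang -3.7326437934045913 [ 0.  0. -0.]
tcp [-122.638   194.4155] 0.21409416184976302 [179.9468   0.034   69.7409] [ 0.6968 -0.2247  0.7155] 25.125
0.59 [-21.99642997  24.18139412]
0.58 [-19.2632067   27.57348727]
```

View pics/v10.png

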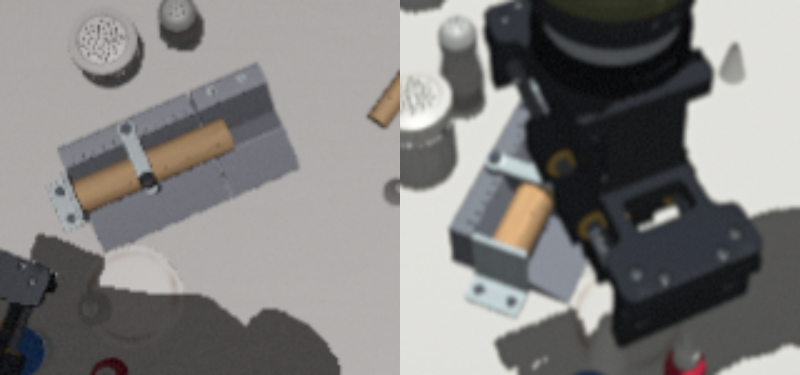

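The keeper lies square across the dowel (knob at (150,182) in the top crop). The top view measures the dowel at jig (-5.8, 19.9), against a target of (-5.9, 20). The neighbours stand and the arm is clear.

```bash
python3 -c "
from station import manip
print(manip.sign_off())"
```

```text
the job is handed in; nothing more can be done
None
```

The job is handed in, though sign-off returned no verdict. The dowel lies in the V against the end stop (about 0.1 mm from home in the top view), the keeper is swung square across it, and the arm is clear at about 25 s of the 61 s allowed.

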